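# Secure the medicine returns box and post the expired cartons

### The job

Close the lid of the medicine returns box fully and turn both red turnbuttons square across it; only then push every orange-banded expired carton from the counter through the blue sprung flap, so that it drops right into the box and the flap swings shut behind it. Leave the two dropper bottles and the small steel cup where they are.

Things in the scene. Friction and masses are not known exactly. Their poses are not given: they have to be found in the camera images.
- returns_box: medicine returns box, fixed (place and yaw vary). Origin on the counter at the foot of the white face with the flap; z up, y the direction cartons are pushed in, x away from the robot's side. All box-frame numbers here are mm along these axes. Steel deck: top z 160, from y -168 to the face at y 0, 130 wide (x -65..65) between rails 10 high. Overall x -86..86, y -168..190, top z 230
- port (a point): middle of the port's sill, at box x 0, y 0, z 160, flush with the deck. The port is an opening 92 wide (box x -46..46) and 60 high (z 160 to 220) in the 4 mm thick face (y 0 to 4). The deck ends at the sill; beyond is a drop into the bin. The roof over the port (y 0..45) has its top at z 230
- bin_floor (a point): middle of the clear-walled bin's floor, at box x 0, y 95, z 4; inner space x -82..82, y 4..186, with a sloping fillet 45 high and 31 deep at the foot of the face that kicks cartons away from it. Cartons must end lying in here
- near_rim (a point): middle of the white near rim's top face, at box x -68, y 117, z 230; the rim (x -86..-50, y 45..190) carries the two turnbuttons. Between it and the lid's hinge the bin's top is open under the lid
- flap (a joint): blue flap 88 wide, 56 high, filling the port, hinged along its top edge (box y 6, z 219), swings inward and up; 0 shut, 1.5 rad fully open. A weak spring shuts it: under 0.5 N at the lower edge opens it. A carton only half through lies on the sill and keeps it open; with its tail pushed up to the port it falls in
- lid (a joint): clear lid with grey frame, 128 mm from hinge to free edge, 142 along box y (46 to 188), 5 thick; hinged along box y at x 80, z 232.5, free edge on the near side. 0 shut (top at z 235); grows as it opens upward, to 1.4 rad; starts 0.5 to 0.95. A friction hinge holds it where it is left; about 1 N down on the free edge moves it
- button1 (a joint): red turnbutton on the near rim: bar 12 wide, 12 tall (box z 236 to 248) on a vertical pivot at box x -68, y 70; it reaches 42 mm one side of the pivot, 8 mm the other. 0: long end along box +y, clear of the lid; grows clockwise from above to a stop at 1.57 rad, long end along box +x across the lid. About 1 N at its end turns it; stays where left
- button2 (a joint): the second red turnbutton, the same as button1, with its pivot at box x -68, y 143
- carton1: loose medicine carton, rigid, 40 x 65 x 18 mm (its own x, y, z), about 0.05 kg, white with an orange band; origin at its centre, so it lies flat on the counter with the origin 9 mm up; y is its long axis. May be absent (None)
- carton2: loose medicine carton, rigid, 40 x 65 x 18 mm (its own x, y, z), about 0.05 kg, white with an orange band; origin at its centre, so it lies flat on the counter with the origin 9 mm up; y is its long axis. May be absent (None)
- carton3: loose medicine carton, rigid, 40 x 65 x 18 mm (its own x, y, z), about 0.05 kg, white with an orange band; origin at its centre, so it lies flat on the counter with the origin 9 mm up; y is its long axis. May be absent (None)
- carton4: loose medicine carton, rigid, 40 x 65 x 18 mm (its own x, y, z), about 0.05 kg, white with an orange band; origin at its centre, so it lies flat on the counter with the origin 9 mm up; y is its long axis. May be absent (None)
- dropper1: small white dropper bottle with a blue cap, 32 mm across, 56 high, origin at its foot; bystander
- dropper2: another such dropper bottle; bystander
- cup: small steel cup, 80 mm across, 40 high, origin at its foot; bystander

How it is judged (in metres and radians):
On the way, in this order (a step that is already met when the one before it is completed fails the run):
1. the lid is shut (value of joint lid below 0.05 rad), for 0.2 s.
2. both turnbuttons lie across the shut lid (value of joint lid below 0.05 rad and value of joint each of button1, button2 above 1.3 rad), for 0.2 s.
At the end, for the whole second after the job is handed in: Lid shut (under 0.05 rad), both turnbuttons turned at least 1.3 rad across it, every carton at rest within the bin's walls with its centre under 135 mm high, and the flap shut (under 0.1 rad) (all of step 2 and value of joint flap below 0.1 rad and x of carton1 in the frame of returns_box between -0.082 and 0.082 m and y of carton1 in the frame of returns_box between 0.006 and 0.186 m and z of each of carton1, carton2, carton3, carton4 in the frame of returns_box below 0.135 m and linear speed of each of carton1, carton2, carton3, carton4 below 0.03 m/s and x of carton2 in the frame of returns_box between -0.082 and 0.082 m and y of carton2 in the frame of returns_box between 0.006 and 0.186 m and x of carton3 in the frame of returns_box between -0.082 and 0.082 m and y of carton3 in the frame of returns_box between 0.006 and 0.186 m and x of carton4 in the frame of returns_box between -0.082 and 0.082 m and y of carton4 in the frame of returns_box between 0.006 and 0.186 m); the robot touches nothing.
It fails at once if a carton is put into the box before the lid is shut and both turnbuttons are turned (((x of carton1 in the frame of returns_box between -0.082 and 0.082 m and y of carton1 in the frame of returns_box between 0.006 and 0.186 m and z of carton1 in the frame of returns_box below 0.135 m) or (x of carton2 in the frame of returns_box between -0.082 and 0.082 m and y of carton2 in the frame of returns_box between 0.006 and 0.186 m and z of carton2 in the frame of returns_box below 0.135 m) or (x of carton3 in the frame of returns_box between -0.082 and 0.082 m and y of carton3 in the frame of returns_box between 0.006 and 0.186 m and z of carton3 in the frame of returns_box below 0.135 m) or (x of carton4 in the frame of returns_box between -0.082 and 0.082 m and y of carton4 in the frame of returns_box between 0.006 and 0.186 m and z of carton4 in the frame of returns_box below 0.135 m)) and not (value of joint lid below 0.1 rad and value of joint each of button1, button2 above 1.2 rad)).
It fails at once if a dropper bottle or the cup is displaced (distance of any of dropper1, dropper2, cup from where it was at the start of the episode above 0.04 m).
Of carton1, carton2, carton3, carton4 only 3 to 4 are there at a start; the rules pass over those that are not, and their reading is None.
At some moment in a run one of carton1, carton2, carton3, carton4 may be knocked a few centimetres aside while the robot is not near it.
It also fails if it takes over 208 s, if anything falls off the work surface, if the arm or the gripper's body presses on something with over 40 N, if the wrist force passes 120 N, or if a joint passes its speed limit or range.

### The arm

A 6-joint arm with a two-finger parallel gripper is mounted at the origin on the work surface. World frame = base frame: x ahead of the robot, y to its left, z up, the work surface at z = 0. Lengths are in mm, angles in rad, forces in N, time in s.
With the tool pointing down it reaches from about 275 to 1000 mm from the base axis. Payload 8.4 kg.
Tool frame: the origin (TCP) lies at the very end of the fingers, on their centre line; the grasp point (between the pads) lies 19 mm behind it; z points along the fingers, y is the direction in which the jaws open and shut (so a half turn about z gives the same grasp; the last joint's range is limited). The gripper opens to 85 mm and grips with 20 to 120 N. Pads are 22 mm wide; open, the fingers measure 114 mm over their backs; the gripper's body (76 mm by 85 mm) begins 54 mm behind the grasp point. The pads swing forward as they close: fully open they stand 13 mm farther back than shut.
Start: joints at [-1.317, 0.353, 1.633, -0, 1.155, -0.002], TCP at [158.136, -604.666, 231.281] pointing down, gripper open.
Joint ranges: [-2.63, 2.63], [-0.92, 2.1], [0.06, 2.66], [-1.3, 4.44], [0, 2.69], [-3.02, 3.02]. Speed limits (rad/s): [2.22, 2.22, 2.79, 3.14, 3.14, 3.14].

### API

Orientations are given as [roll, pitch, yaw] about the fixed x, y, z axes, in that order (R = Rz(yaw) Ry(pitch) Rx(roll)).
In Python, from rig import sense, grab_frame, get_calibration, sign_off, boxes_of, trace gives the robot as it stands.
- The arm moves only by the tool servo_tool, never from a script. Its argument "rows" is a list of rows, each a list of 3 entries, a list of its own where there are three numbers: the finger opening in mm, from 0 to 85.4, then the shift along the tool's x, y, z in mm, then the turn, a rotation vector about the tool's x, y, z in degrees. A call has 1 to 8 rows; each row shifts and turns the commanded pose from where the row before left it, along the tool's axes as they then stand; what a row does not reach is not made up. A row lasts 1/8 s, in which the tool goes at most 62.5 mm and 10.7 degrees, less where a joint would pass 70% of its speed; a pose out of reach is approached as far as the arm can. A call is refused whole if a number of a shift passes 62.5 or a number of a turn 10.7, either way. A call with a gripper value outside its range is refused whole. The fingers move at their own pace and stop on an object; "force" is the grip in N (left out, the last holds). Time passes only in rows, so rows that do not move let the fingers close. It gives the time, the measured TCP pose, the force and the opening at its end, in the units of the state.
- sense(): the state, without advancing time (a new reading comes with each control period).
- grab_frame(name): name is "scene" or "side" or "wrist"; returns the picture (480x640x3 uint8, blue, green, red); there is no depth.
- get_calibration(name): a dict with "intrinsics" (3x3 intrinsics, pixels), "world_to_cam" (4x4, takes a point from world to camera coordinates). Camera axes: x right, y down, z forward; pixel columns grow to the right and rows downward; lengths in mm; the calibration is good to about 2 mm. A picture is of the moment at which its call begins: read the wrist's pose just before it. get_calibration takes no time and is no camera call; for the wrist camera it gives the pose at the moment of the call.
- sign_off(): hands the job in, once; it reports no verdict.
Trained networks look in the newest picture that a camera, given by its name, has taken for a name from the list of things; names that differ only in an ending like _2 or _b are one class to them, and where a whole thing is asked for, a point or a joint stands for the part that bears it (a point fixed in the world has none). Each returns a list of dicts, best first, with "conf" (0 to 1); they miss things now and then, are a little off and sometimes report something else, mostly with a low value. They report only what shows in the picture. A call takes as long as a camera call.
- boxes_of(camera, thing): "centre" ([x, y, z] in mm, in the coordinates of the camera as it stood for that picture, good to about 4 mm: the middle of the surface that is visible of it).
- trace(camera, thing): "mask" (480x640 bool, what is visible of it).
The state is a dict: "clock": time; "qpos": joint angles; "qvel": joint speeds; "joint_efforts": joint torques, N m; "eef_pos": TCP position; "tcp_rot": TCP orientation; "contact_force": force on the tool from outside, world axes, zero at the start; "wrist_torque": the same for the moment, N m; "opening": opening from 0.0 (shut) to 1.0 (fully open).
Only numpy, scipy, OpenCV 4.12 (cv2) and the standard library are available. Lean on these libraries where they do the work, as an engineer would, in place of code of your own. Each camera call takes 0.05 s, during which the arm holds its last target. There are 200 camera calls.

## Working session

There is one attempt and no reset: what is moved stays moved. The work goes in short steps, Python scripts to look and compute and a tool call to move; the robot and the scene stay as the last step left them, time stands still between calls to the robot, and variables do not carry over. Pictures are saved under pics/ and viewed, about 12 in all and at most 16, crops included, and the job is handed in when it is done.

Besides the shell and the picture viewer there is one more tool, called after "Call:" as name([rows], argument=value, ...), one row to a line, values as JSON. servo_tool: Moves the arm, as the interface text tells. Its arguments: {"type":"object","properties":{"rows":{"type":"array","items":{"type":"array"}},"force":{"type":"number"}},"required":["rows"]}

```bash
mkdir -p pics; ls
cat > h.py <<'E'
import numpy as np, cv2
from rig import *
def cam(n):
    c=get_calibration(n); return np.array(c["intrinsics"]),np.array(c["world_to_cam"])
def to_world(n,p,T=None):
    T=cam(n)[1] if T is None else T
    return (np.linalg.inv(T)@np.r_[p,1])[:3]
def proj(n,P):
    K,T=cam(n); q=K@(T@np.r_[P,1])[:3]; return q[:2]/q[2]
def ray(n,uv,z):
    K,T=cam(n); Ti=np.linalg.inv(T); d=Ti[:3,:3]@np.linalg.inv(K)@np.r_[uv,1]; o=Ti[:3,3]
    return o+d*(z-o[2])/d[2]
E
python3 - <<'E'
from h import *
s=sense(); print({k:np.round(v,3) for k,v in s.items()})
for n in ["scene","side"]:
    im=grab_frame(n); cv2.imwrite(f"pics/{n}0.png",im)
    print(n, np.round(np.linalg.inv(cam(n)[1])[:3,3]))
    for t in ["returns_box","flap","lid","button1","carton1","dropper1","cup","near_rim","port"]:
        try:
            for b in boxes_of(n,t):
                print(n,t,round(b["conf"],2),np.round(to_world(n,b["centre"])))
        except Exception as e: print(t,e)
print(sense()["clock"])
E
```

```text
pics
{'clock': np.float64(0.0), 'qpos': array([-1.317,  0.354,  1.634, -0.   ,  1.155, -0.002]), 'qvel': array([ 0.001,  0.001,  0.001,  0.001, -0.001, -0.001]), 'joint_efforts': array([ 3.0000e-03, -6.0525e+01, -3.4206e+01,  0.0000e+00,  9.0000e-03,
        0.0000e+00]), 'eef_pos': array([ 157.995, -604.2  ,  230.574]), 'tcp_rot': array([-3.14 ,  0.   ,  0.256]), 'contact_force': array([ 0.154,  0.306, -0.161]), 'wrist_torque': array([-0.032,  0.026, -0.016]), 'opening': np.float64(0.998)}
scene [1294. -204.  855.]
scene returns_box 0.63 [619. 209. 167.]
scene flap 0.47 [543. 167. 186.]
scene lid 0.67 [601. 270. 267.]
scene lid 0.38 [ 468. -205.   19.]
scene button1 0.43 [499. 240. 244.]
scene carton1 0.91 [ 478. -356.   20.]
scene carton1 0.84 [ 583. -172.   20.]
scene carton1 0.57 [ 469. -204.   22.]
scene carton1 0.57 [ 623. -335.   18.]
scene dropper1 0.84 [742. -52.  35.]
scene dropper1 0.59 [ 743. -114.   34.]
scene dropper1 0.21 [730.  31.  22.]
scene cup 0.75 [728.  34.  16.]
scene near_rim 0.81 [617. 210. 167.]
scene near_rim 0.63 [599. 271. 271.]
scene port 0.83 [613. 213. 169.]
side [410. 963. 917.]
side returns_box 0.67 [557. 314. 163.]
side flap 0.7 [555. 168. 172.]
side lid 0.71 [597. 281. 274.]
side button1 0.72 [506. 254. 248.]
side button1 0.69 [513. 329. 251.]
side carton1 0.75 [ 617. -328.   19.]
side carton1 0.6 [ 453. -196.   19.]
side carton1 0.59 [ 463. -349.   19.]
side carton1 0.53 [ 576. -204.   19.]
side carton1 0.39 [599. 282. 275.]
side dropper1 0.71 [729. -43.  37.]
side dropper1 0.7 [ 578. -205.   21.]
side dropper1 0.48 [ 734. -104.   34.]
side cup 0.71 [749.  18.  25.]
side near_rim 0.84 [562. 306. 163.]
side near_rim 0.32 [748.  16.  24.]
side port 0.79 [560. 310. 160.]
1.0
```

View pics/scene0.png

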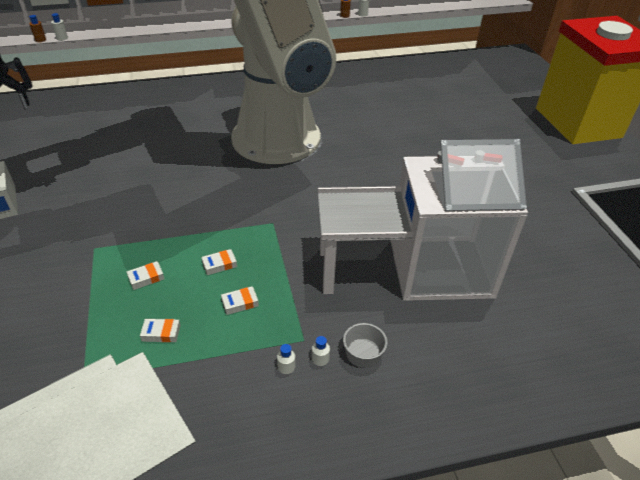

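View pics/side0.png

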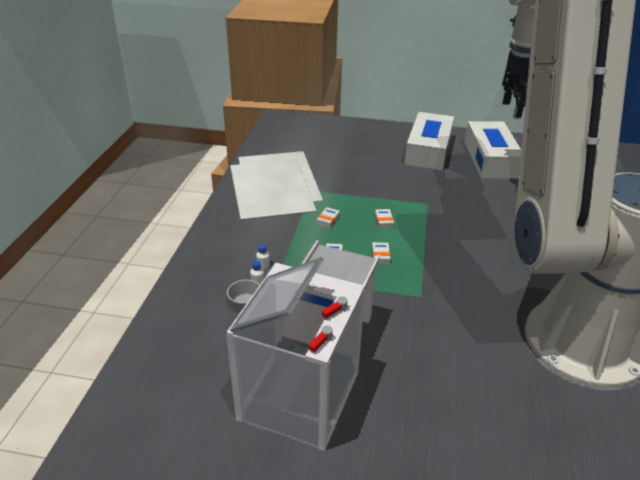

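The scene view shows four cartons on the green mat at (145,275), (219,261), (160,330) and (240,299). It also shows the box at (465,230), and the droppers and cup at (286,360), (320,350) and (365,345). In the side view the red buttons at (335,308) and (320,340) look partly turned, so I'll take enlarged crops to fit the box pose.

Run:
```python
import cv2
a=cv2.imread("pics/scene0.png")[130:310,305:540]; cv2.imwrite("pics/c1.png",cv2.resize(a,None,fx=3.3,fy=3.3,interpolation=cv2.INTER_CUBIC))
a=cv2.imread("pics/side0.png")[230:450,220:395]; cv2.imwrite("pics/c2.png",cv2.resize(a,None,fx=2.7,fy=2.7,interpolation=cv2.INTER_CUBIC))
```

```text
(no output)
```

View pics/c1.png

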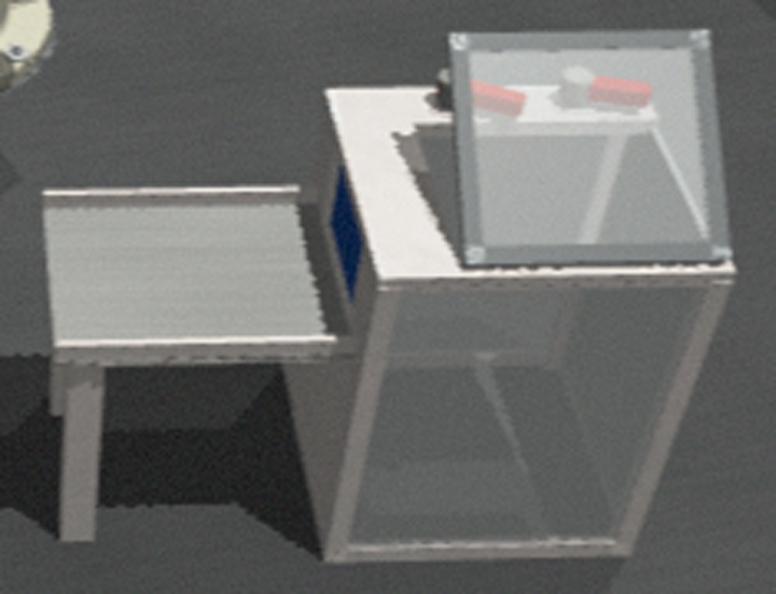

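View pics/c2.png

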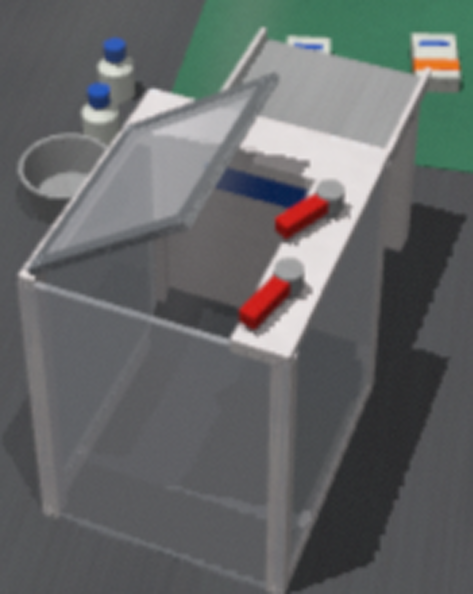

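```bash
cat > fit.py <<'E'
from h import *
from scipy.optimize import least_squares
S=lambda u,v:np.array([u/3.3+305,v/3.3+130]); D=lambda u,v:np.array([u/2.7+220,v/2.7+230])
C=[("scene",S(327,88),(-86,0,230)),("scene",S(380,280),(86,0,230)),("scene",S(735,268),(86,190,230)),("scene",S(327,560),(86,0,0)),("scene",S(630,555),(86,190,0)),
("side",D(295,357),(-86,190,230)),("side",D(22,273),(86,190,230)),("side",D(50,515),(86,190,0)),("side",D(278,592),(-86,190,0)),("side",D(150,88),(86,0,230)),("side",D(387,148),(-86,0,230))]
def W(p,P): c,s=np.cos(p[2]),np.sin(p[2]); return np.array([p[0]+c*P[0]-s*P[1],p[1]+s*P[0]+c*P[1],P[2]])
def res(p): return np.concatenate([proj(n,W(p,P))-uv for n,uv,P in C])
r=least_squares(res,[560,165,0],x_scale=[10,10,.1],loss="soft_l1"); p=r.x
if __name__=="__main__":
    print(p, np.round(res(p).reshape(-1,2),1).tolist())
    L=[("scene",S(456,35),46),("scene",S(708,32),188),("side",D(277,77),46),("side",D(187,222),188)]
    f=lambda a:np.concatenate([proj(n,W(p,(80-128*np.cos(a[0]),y,232.5+128*np.sin(a[0]))))-uv for n,uv,y in L])
    l=least_squares(f,[.7]); print("lid",l.x,np.round(l.fun,1))
    c,s=np.cos(p[2]),np.sin(p[2])
    for n,uv in [("b1 hub",D(331,187)),("b1 tip",D(278,225)),("b2 hub",D(289,265)),("b2 tip",D(243,312))]:
        w=ray("side",uv,248)[:2]-p[:2]; print(n,np.round([c*w[0]+s*w[1],-s*w[0]+c*w[1]]))
    # cartons
    for n in ["scene","side"]:
        im=cv2.imread(f"pics/{n}0.png"); hsv=cv2.cvtColor(im,cv2.COLOR_BGR2HSV)
        m=((hsv[...,2]>120)&((hsv[...,1]<70))|((hsv[...,0]<22)&(hsv[...,1]>140)&(hsv[...,2]>140))|((hsv[...,0]>100)&(hsv[...,0]<130)&(hsv[...,1]>110)&(hsv[...,2]>90))).astype(np.uint8)
        m=cv2.morphologyEx(m,cv2.MORPH_CLOSE,np.ones((3,3)))
        k,_,st,ce=cv2.connectedComponentsWithStats(m)
        for i in range(1,k):
            x,y=ce[i]
            if 60<st[i,4]<1200 and ((n=="scene" and 90<x<300 and 225<y<360) or (n=="side" and 290<x<430 and 195<y<290)):
                print(n,st[i],np.round(ce[i]),np.round(ray(n,ce[i],12)))
                # fit orientation: top face hull
                pts=np.argwhere(_==i)[:,::-1].astype(float)
                w=np.array([ray(n,q,18)[:2] for q in pts]).astype(np.float32); print("   rect",[np.round(v,1) for v in cv2.minAreaRect(w)])
E
python3 fit.py
```

```text
[ 5.51000211e+02  1.62429898e+02 -1.67903676e-01] [[-1.8, 0.8], [-0.3, 0.2], [-0.6, 0.9], [-1.3, 1.1], [-0.8, -0.6], [-0.7, 0.1], [-0.8, 1.8], [-1.3, 0.8], [2.6, 1.7], [-0.3, 0.4], [1.2, 0.4]]
lid [0.65129731] [-3.2  0.  -1.3 -0.7 -0.3 -1.8  0.   0.5]
b1 hub [-67.  67.]
b1 tip [-48. 111.]
b2 hub [-65. 140.]
b2 tip [-53. 184.]
scene [201 249  36  23 498] [218. 259.] [ 453. -204.   12.]
   rect [array([ 462.5, -202.7]), array([56. , 67.9]), np.float64(11.6)]
scene [126 261  38  26 521] [144. 273.] [ 459. -359.   12.]
   rect [array([ 469.4, -355.6]), array([54.8, 67.8]), np.float64(15.0)]
scene [221 286  38  28 597] [239. 298.] [ 569. -175.   12.]
   rect [array([ 576.5, -174. ]), array([54.5, 67.6]), np.float64(7.2)]
scene [140 318  40  19 660] [160. 327.] [ 609. -332.   12.]
   rect [array([ 613.3, -330.2]), array([68.1, 42.1]), np.float64(77.8)]
scene [277 344  19  30 359] [287. 358.] [ 728. -109.   12.]Traceback (most recent call last):
  File "fit.py", line 29, in <module>
    w=np.array([ray(n,q,18)[:2] for q in pts]).astype(np.float32); print("   rect",[np.round(v,1) for v in cv2.minAreaRect(w)])
                ~~~^^^^^^^^
  File "h.py", line 11, in ray
    K,T=cam(n); Ti=np.linalg.inv(T); d=Ti[:3,:3]@np.linalg.inv(K)@np.r_[uv,1]; o=Ti[:3,3]
        ~~~^^^
  File "h.py", line 4, in cam
    c=get_calibration(n); return np.array(c["intrinsics"]),np.array(c["world_to_cam"])
ValueError: time passes only in moves, steps and waits
```

The fit puts the box at (551,162), yaw -0.168, with the lid at about 0.65 rad. Button 1 is at about 0.4 rad and reaches over the lid's edge, so I'll swing both buttons back before closing the lid. First I lift and turn the tool so tool x = box y and tool y = box x.

Call:
servo_tool([
  [0,[0,0,-25],[0,0,-9.4]],
  [0,[0,0,-25],[0,0,-9.4]],
  [0,[0,0,-25],[0,0,-9.4]],
  [0,[0,0,-25],[0,0,-9.4]],
  [0,[0,0,-25],[0,0,-9.4]],
  [0,[0,0,-25],[0,0,-9.4]],
  [0,[0,0,0],[0,0,-9.4]],
  [0,[0,0,0],[0,0,0]],
])

```text
clock: 2.0
eef_pos: [158.1, -604.7, 381.4]
tcp_rot: [3.141, 0.0, 1.403]
contact_force: [0.5, 0.9, 0.5]
opening: 0.001
```

```bash
cat >> h.py <<'E'
from scipy.spatial.transform import Rotation as Ro
import functools
BP=np.array([551.0,162.4]); BY=-0.1679
RB=Ro.from_euler("z",BY).as_matrix()
def b2w(P): return RB@np.array(P,float)+np.r_[BP,0]
def w2b(P): return RB.T@(np.array(P,float)-np.r_[BP,0])
def plan(P,tilt=0,yaw=0):
    """P box target mm; tilt deg (tool z toward box +x), yaw deg extra world yaw. prints shift+turn in the current tool frame"""
    s=sense(); R=Ro.from_euler("xyz",s["tcp_rot"])
    T=Ro.from_euler("xyz",[np.pi,0,BY+np.pi/2+np.radians(yaw)])*Ro.from_euler("x",-tilt,degrees=True)
    d=R.inv().apply(b2w(P)-s["eef_pos"]); t=(R.inv()*T).as_rotvec(degrees=True)
    print("t",round(float(s["clock"]),2),"box pos",np.round(w2b(s["eef_pos"]),1),"shift",np.round(d,1),"turn",np.round(t,1),"F",np.round(s["contact_force"],1),"q",np.round(s["qpos"],2))
E
python3 -c "
from h import *
plan((-100,90,380)); plan((-20,100,380),45)"
```

```text
t 2.0 box pos [-259.2 -821.9  381.4] shift [911.9 159.4   1.2] turn [0. 0. 0.] F [0.5 0.9 0.5] q [-1.32  0.25  1.44 -0.    1.44 -1.15]
t 2.0 box pos [-259.2 -821.9  381.4] shift [921.9 239.4   1.2] turn [-45.   0.   0.] F [0.5 0.9 0.5] q [-1.32  0.25  1.44 -0.    1.44 -1.15]
```

Call:
servo_tool([
  [0,[57.6,9.4,0],[0,0,0]],
  [0,[57.6,9.4,0],[0,0,0]],
  [0,[57.6,9.4,0],[0,0,0]],
  [0,[57.6,9.4,0],[0,0,0]],
  [0,[57.6,9.4,0],[0,0,0]],
  [0,[57.6,9.4,0],[0,0,0]],
  [0,[57.6,9.4,0],[0,0,0]],
  [0,[57.6,9.4,0],[0,0,0]],
])

```text
clock: 3.0
eef_pos: [308.7, -160.9, 381.2]
tcp_rot: [3.141, 0.0, 1.399]
contact_force: [0.9, 0.4, 0.2]
opening: -0.002
```

Call:
servo_tool([
  [0,[57.6,9.4,0],[0,0,0]],
  [0,[57.6,9.4,0],[0,0,0]],
  [0,[57.6,9.4,0],[0,0,0]],
  [0,[57.6,9.4,0],[0,0,0]],
  [0,[57.6,9.4,0],[0,0,0]],
  [0,[57.6,9.4,0],[0,0,0]],
  [0,[57.6,9.4,0],[0,0,0]],
  [0,[57.6,9.4,0],[0,0,0]],
])

```text
clock: 4.0
eef_pos: [459.4, 281.2, 380.9]
tcp_rot: [-3.141, 0.0, 1.4]
contact_force: [0.8, 0.3, 0.1]
opening: -0.004
```

Call:
servo_tool([
  [0,[0,0,0],[-9,0,0]],
  [0,[0,0,0],[-9,0,0]],
  [0,[0,0,0],[-9,0,0]],
  [0,[0,0,0],[-9,0,0]],
  [0,[0,0,0],[-9,0,0]],
  [0,[0,0,0],[0,0,0]],
])

```text
clock: 4.75
eef_pos: [457.3, 279.2, 379.1]
tcp_rot: [2.358, 0.002, 1.405]
contact_force: [-0.4, -0.1, 0.7]
opening: 0.002
```

```bash
python3 -c "
from h import *
plan((-20,100,300),45); plan((-20,100,245),45)
im=grab_frame('wrist'); cv2.imwrite('pics/w1.png',im)
"
```

```text
t 4.75 box pos [-111.9   99.5  379.1] shift [  0.4   9.3 120.9] turn [-0.1 -0.   0.2] F [-0.4 -0.1  0.7] q [ 0.97 -0.09  2.04 -0.86  1.    1.55]
t 4.75 box pos [-111.9   99.5  379.1] shift [  0.5 -29.5 159.9] turn [-0.1 -0.   0.2] F [-0.4 -0.1  0.7] q [ 0.97 -0.09  2.04 -0.86  1.    1.55]
```

View pics/w1.png

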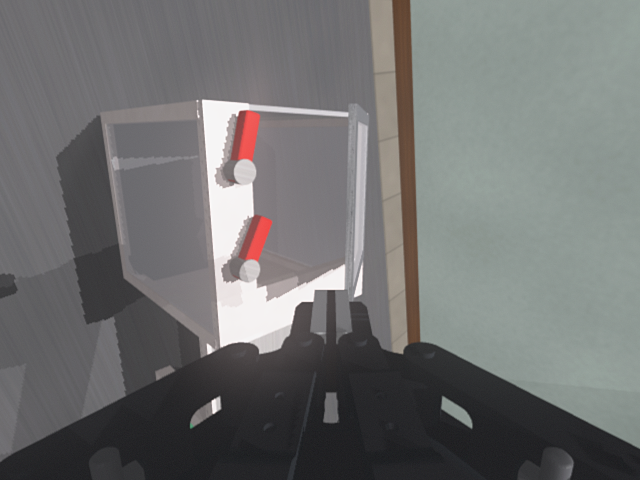

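The wrist view shows the hub of button 1 at (249,271) with its tip at (264,219), and the hub of button 2 at (244,172) with its tip at (249,111). I'll locate them from here.

```bash
python3 -c "
from h import *
for n,uv,z in [('h1',(250,268),248),('t1',(264,218),248),('h2',(245,170),248),('t2',(250,112),248)]: print(n,np.round(w2b(ray('wrist',uv,z)),1))
"
```

```text
h1 [-66.3  72.4 248. ]
t1 [-51.5 108.6 248. ]
h2 [-65.5 145.1 248. ]
t2 [-58.8 183.8 248. ]
```

Call:
servo_tool([
  [0,[0.5,-29.5,0],[0,0,0]],
  [0,[0,0,40],[0,0,0]],
  [0,[0,0,40],[0,0,0]],
  [0,[0,0,40],[0,0,0]],
  [0,[0,0,30],[0,0,0]],
  [0,[0,0,10],[0,0,0]],
  [0,[0,0,0],[0,0,0]],
])

```text
clock: 5.68
eef_pos: [551.1, 263.9, 247.5]
tcp_rot: [2.357, -0.0, 1.402]
contact_force: [-0.2, -0.5, -0.1]
opening: -0.002
```

Call:
servo_tool([
  [0,[0,-2.8,-2.8],[0,0,0]],
  [0,[0,-2.8,-2.8],[0,0,0]],
  [0,[0,-2.8,-2.8],[0,0,0]],
  [0,[0,-2.8,-2.8],[0,0,0]],
  [0,[0,-2,-2],[0,0,0]],
  [0,[0,0,0],[0,0,0]],
])

```text
clock: 6.42
eef_pos: [531.8, 267.7, 247.5]
tcp_rot: [2.356, -0.0, 1.404]
contact_force: [1.5, 0.9, 3.0]
opening: -0.002
```

```bash
python3 -c "
from h import *
plan((-38,100,245),45); 
im=grab_frame('wrist'); cv2.imwrite('pics/w2.png',im)
"
```

```text
t 6.42 box pos [-36.5 100.6 247.5] shift [-0.6 -2.8  0.7] turn [ 0.  -0.1  0.1] F [1.5 0.9 3. ] q [ 0.81  0.15  2.12 -1.13  0.7   1.82]
```

View pics/w2.png

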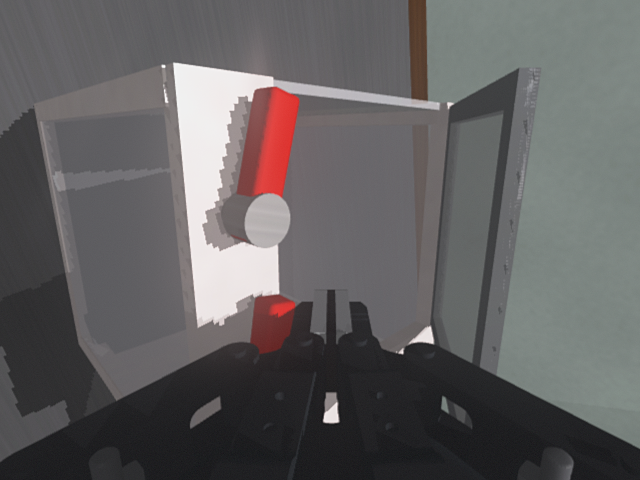

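Call:
servo_tool([
  [0,[0,-1.5,-1.5],[0,0,0]],
  [0,[0,-1.5,-1.5],[0,0,0]],
  [0,[0,0,0],[0,0,0]],
  [0,[0,8,8],[0,0,0]],
  [0,[0,0,-40],[0,0,0]],
  [0,[0,0,-50],[0,0,0]],
  [0,[0,0,-50],[0,0,0]],
  [0,[0,0,0],[0,0,0]],
])

```text
clock: 7.48
eef_pos: [440.8, 283.9, 348.6]
tcp_rot: [2.355, -0.004, 1.406]
contact_force: [0.8, 0.6, 0.4]
opening: 0.001
```

```bash
python3 -c "
from h import *
plan((-25,117,340),0); 
im=grab_frame('wrist'); cv2.imwrite('pics/w3.png',im)
"
```

```text
t 7.47 box pos [-128.9  101.4  348.6] shift [15.3 67.3 79.7] turn [45.1 -0.3  0.1] F [0.8 0.6 0.4] q [ 1.01 -0.07  2.09 -0.9   0.98  1.65]
```

View pics/w3.png

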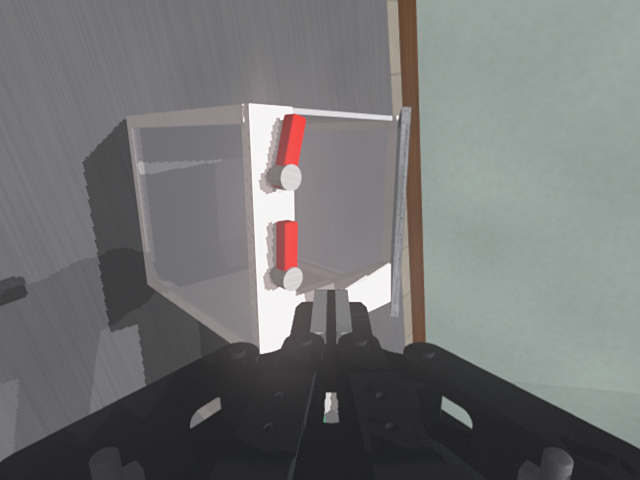

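Button 1 now lies along box y, and button 2 is nearly so and clear of the lid. Next I straighten the tool and press the lid down.

Call:
servo_tool([
  [0,[0,0,0],[9,0,0]],
  [0,[0,0,0],[9,0,0]],
  [0,[0,0,0],[9,0,0]],
  [0,[0,0,0],[9,0,0]],
  [0,[0,0,0],[9,0,0]],
  [0,[8,60,0],[0,0,0]],
  [0,[8,59,0],[0,0,0]],
  [0,[0,0,0],[0,0,0]],
])

```text
clock: 8.52
eef_pos: [565.3, 276.5, 342.3]
tcp_rot: [-3.139, 0.003, 1.399]
contact_force: [-1.0, -0.7, 0.2]
opening: -0.002
```

Call:
servo_tool([
  [0,[0,0,20],[0,0,0]],
  [0,[0,0,20],[0,0,0]],
  [0,[0,0,20],[0,0,0]],
  [0,[0,0,20],[0,0,0]],
  [0,[0,0,15],[0,0,0]],
  [0,[0,0,8],[0,0,0]],
  [0,[0,0,0],[0,0,0]],
])

```text
clock: 9.4
eef_pos: [561.1, 278.5, 242.6]
tcp_rot: [-3.141, 0.001, 1.404]
contact_force: [-0.2, -0.1, -0.3]
opening: 0.002
```

```bash
python3 -c "
from h import *
plan((-20,117,236),0)
"
```

```text
t 9.4 box pos [ -9.4 116.2 242.6] shift [  0.9 -10.6   6.6] turn [-0.   0.   0.1] F [-0.2 -0.1 -0.3] q [ 0.46  0.35  1.62 -0.    1.18  0.63]
```

Call:
servo_tool([
  [0,[0,-6,0],[0,0,0]],
  [0,[0,-6,3],[0,0,0]],
  [0,[0,-6,3],[0,0,0]],
  [0,[0,0,2],[0,0,0]],
  [0,[0,0,1],[0,0,0]],
  [0,[0,0,0],[0,0,0]],
])

```text
clock: 10.15
eef_pos: [543.0, 282.0, 235.0]
tcp_rot: [-3.141, -0.0, 1.404]
contact_force: [-3.7, 0.3, 7.0]
opening: -0.003
```

The lid is shut (7 N up at z 235). Now the first button.

Call:
servo_tool([
  [0,[0,0,-40],[0,0,0]],
  [0,[-6,-35,0],[0,0,0]],
  [0,[-6,-36,0],[0,0,0]],
  [0,[0,0,20],[0,0,0]],
  [0,[0,0,14],[0,0,0]],
  [0,[0,0,0],[0,0,0]],
])

```text
clock: 10.9
eef_pos: [471.3, 281.4, 239.1]
tcp_rot: [-3.14, 0.001, 1.404]
contact_force: [0.8, -0.3, 0.5]
opening: 0.0
```

```bash
python3 -c "
from h import *
plan((-97,105,241),0)
"
```

```text
t 10.9 box pos [-98.5 104.  239.1] shift [ 1.   1.5 -1.9] turn [-0.1  0.1  0.1] F [ 0.8 -0.3  0.5] q [ 0.54  0.23  1.79 -0.    1.13  0.7 ]
```

Call:
servo_tool([
  [0,[1,10,-2.5],[0,0,0]],
  [0,[0,10,0],[0,0,0]],
  [0,[0,10,0],[0,0,0]],
  [0,[0,9,0],[0,0,0]],
  [0,[-4,6,0],[0,0,0]],
  [0,[-5,4,0],[0,0,0]],
  [0,[-5,0,0],[0,0,0]],
  [0,[-3,0,0],[0,0,0]],
])

```text
clock: 11.9
eef_pos: [517.4, 257.6, 243.0]
tcp_rot: [3.141, -0.001, 1.404]
contact_force: [2.0, 1.7, -0.2]
opening: -0.001
```

```bash
python3 -c "
from h import *
plan((-50,87,241),0)
"
```

```text
t 11.9 box pos [-49.   88.2 243. ] shift [-1.2 -1.   2. ] turn [ 0.1 -0.   0.1] F [ 2.   1.7 -0.2] q [ 0.46  0.27  1.72 -0.    1.15  0.63]
```

Call:
servo_tool([
  [0,[-2,0,0],[0,0,0]],
  [0,[0,0,0],[0,0,0]],
])

```text
clock: 12.15
eef_pos: [517.3, 256.6, 243.1]
tcp_rot: [3.14, -0.002, 1.404]
contact_force: [2.9, 4.1, -0.1]
opening: -0.002
```

Call:
servo_tool([
  [0,[5,0,0],[0,0,0]],
  [0,[0,0,-40],[0,0,0]],
  [0,[44,-25,0],[0,0,0]],
  [0,[43,-24,0],[0,0,0]],
  [0,[0,0,25],[0,0,0]],
  [0,[0,0,13],[0,0,0]],
  [0,[0,0,0],[0,0,0]],
])

```text
clock: 13.02
eef_pos: [483.2, 353.9, 243.7]
tcp_rot: [-3.14, 0.002, 1.404]
contact_force: [0.8, -0.4, 0.4]
opening: 0.0
```

```bash
python3 -c "
from h import *
plan((-98,177,241),0)
"
```

```text
t 13.03 box pos [-98.8 177.5 243.7] shift [-0.4  0.8  2.7] turn [-0.1  0.1  0.1] F [ 0.8 -0.4  0.4] q [ 0.63  0.3   1.68 -0.    1.17  0.8 ]
```

Call:
servo_tool([
  [0,[0,10,1],[0,0,0]],
  [0,[0,10,0],[0,0,0]],
  [0,[0,10,0],[0,0,0]],
  [0,[0,9,0],[0,0,0]],
  [0,[-4,6,0],[0,0,0]],
  [0,[-5,4,0],[0,0,0]],
  [0,[-5,0,0],[0,0,0]],
  [0,[-4,0,0],[0,0,0]],
])

```text
clock: 14.02
eef_pos: [529.4, 328.7, 244.1]
tcp_rot: [3.141, -0.001, 1.404]
contact_force: [2.8, 1.8, -0.1]
opening: -0.004
```

Call:
servo_tool([
  [0,[-1,0,0],[0,0,0]],
  [0,[0,0,0],[0,0,0]],
])

```text
clock: 14.28
eef_pos: [529.4, 328.5, 244.2]
tcp_rot: [3.14, -0.002, 1.404]
contact_force: [3.0, 4.8, -0.6]
opening: -0.001
```

Call:
servo_tool([
  [0,[5,0,0],[0,0,0]],
  [0,[0,0,-50],[0,0,0]],
  [0,[0,-50,-50],[0,0,0]],
  [0,[0,-50,-40],[0,0,0]],
  [0,[0,0,0],[0,0,0]],
])

```text
clock: 14.9
eef_pos: [436.4, 349.3, 380.8]
tcp_rot: [3.139, -0.004, 1.406]
contact_force: [0.2, -0.7, -1.2]
opening: -0.003
```

```bash
python3 -c "
from h import *
plan((-98,177,241),0)
im=grab_frame('side'); cv2.imwrite('pics/s1.png',cv2.resize(im[190:400,220:440],None,fx=2.7,fy=2.7,interpolation=cv2.INTER_CUBIC))
"
```

```text
t 14.9 box pos [-144.2  165.1  380.8] shift [ 11.2  45.8 140. ] turn [ 0.2 -0.2  0.2] F [ 0.2 -0.7 -1.2] q [0.67 0.14 1.59 0.   1.41 0.84]
```

View pics/s1.png

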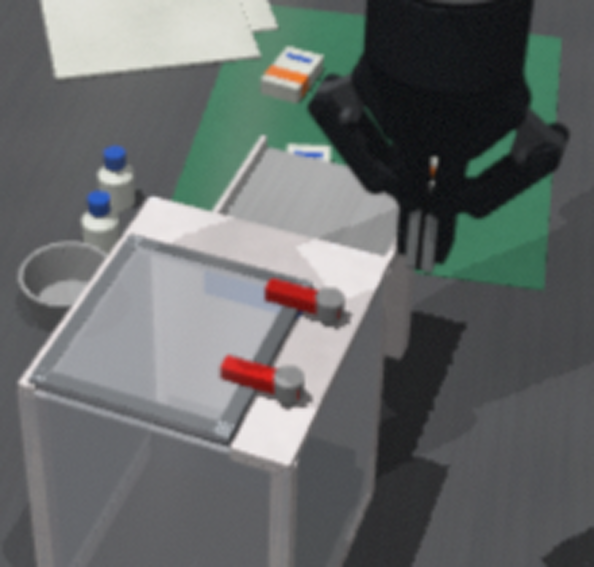

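Lid is shut and both red bars lie across it, at (290,297) and (248,374) in the crop. Next, the cartons.

```bash
python3 -c "
from h import *
plan(w2b((480,-300,430)))
K,T=cam('wrist'); s=sense(); R=Ro.from_euler('xyz',s['tcp_rot'])
Ti=np.linalg.inv(T); print('cam in tool',np.round(R.inv().apply(Ti[:3,3]-s['eef_pos'])),np.round(R.inv().as_matrix()@Ti[:3,:3],2).tolist(),K[0,0])
"
```

```text
t 14.95 box pos [-143.3  164.6  378.8] shift [-632.8  148.7  -52. ] turn [ 0.1 -0.1  0.2] F [ 0.6  0.1 -0.7] q [ 0.67  0.14  1.59 -0.    1.41  0.84]
cam in tool [  70.    0. -142.] [[-0.0, -0.96, -0.28], [1.0, 0.0, -0.0], [0.0, -0.28, 0.96]] 377.8980401919573
```

Call:
servo_tool([
  [60,[-59,16,-5],[0,0,0]],
  [60,[-59,16,-5],[0,0,0]],
  [60,[-59,16,-5],[0,0,0]],
  [60,[-59,16,-5],[0,0,0]],
  [60,[-59,16,-5],[0,0,0]],
  [60,[-59,16,-5],[0,0,0]],
  [60,[-59,16,-5],[0,0,0]],
  [60,[-59,16,-5],[0,0,0]],
])

```text
clock: 15.95
eef_pos: [485.7, -141.2, 415.7]
tcp_rot: [-3.139, 0.0, 1.403]
contact_force: [1.1, 0.6, -0.5]
opening: 0.703
```

Call:
servo_tool([
  [60,[-59,20,0],[0,0,0]],
  [60,[0,0,0],[0,0,0]],
  [60,[0,0,0],[0,0,0]],
])

```text
clock: 16.32
eef_pos: [495.6, -200.4, 415.5]
tcp_rot: [-3.139, -0.001, 1.403]
contact_force: [-0.1, 0.2, -0.4]
opening: 0.703
```

```bash
cat > cart.py <<'E'
from h import *
import sys
def cartons(tag,zt=18):
    K,T=cam("wrist"); Ti=np.linalg.inv(T); im=grab_frame("wrist"); cv2.imwrite(f"pics/{tag}.png",im); out=[]
    for b in trace("wrist","carton1"):
        m=b["mask"].astype(np.uint8); ctr=cv2.findContours(m,0,2)[0]
        if not ctr or b["conf"]<.15: continue
        c=max(ctr,key=cv2.contourArea)[:,0].astype(float)
        d=(Ti[:3,:3]@np.linalg.inv(K)@np.c_[c,np.ones(len(c))].T).T; o=Ti[:3,3]
        w=(o+d*((zt-o[2])/d[:,2])[:,None])[:,:2].astype(np.float32)
        (cx,cy),(a,h),ang=cv2.minAreaRect(w); L=ang if a>h else ang+90
        L=(L-np.degrees(BY)-90+90)%180-90   # long axis relative to box y, deg
        print(tag,round(b["conf"],2),"px",np.round(c.mean(0)),"world",np.round([cx,cy]),"box",np.round(w2b((cx,cy,0))[:2],1),"size",np.round([min(a,h),max(a,h)]),"yaw rel box y",round(L,1))
        out.append((cx,cy,L))
    return out
if __name__=="__main__":
    plan((0,0,200)); cartons(sys.argv[1]);
E
python3 cart.py w4
```

```text
t 16.32 box pos [   6.  -367.   415.5] shift [366.8  -5.5 215.8] turn [-0.2 -0.  -0. ] F [-0.1  0.2 -0.4] q [-0.39  0.09  1.57  0.    1.49 -0.22]
w4 0.73 px [329. 287.] world [ 465. -355.] box [   1.3 -524.1] size [42. 70.] yaw rel box y 25.3
w4 0.66 px [306. 191.] world [ 457. -204.] box [ -31.1 -377. ] size [45. 68.] yaw rel box y 18.7
w4 0.59 px [423. 255.] world [ 612. -329.] box [ 142.  -474.1] size [48. 69.] yaw rel box y -4.5
w4 0.59 px [383. 158.] world [ 572. -176.] box [  77.1 -330.2] size [41. 65.] yaw rel box y 17.0
```

View pics/w4.png

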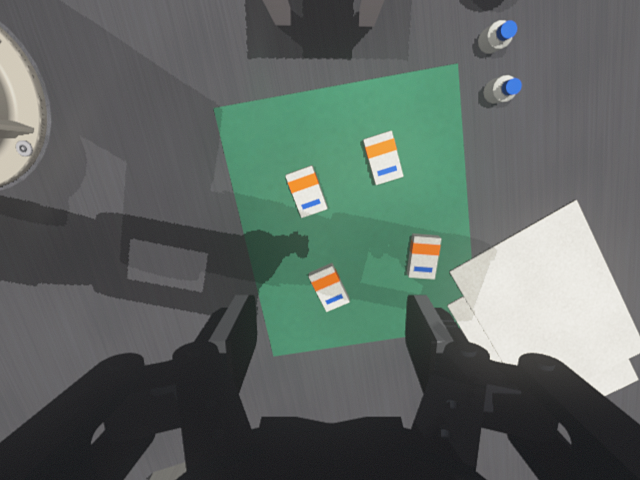

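All four cartons are in view at (383,158), (306,191), (423,255) and (329,287), and match the list. The first one is carton A, nearest the box.

```bash
python3 -c "
from h import *
plan(w2b((572,-176,60)),yaw=17)
"
```

```text
t 16.43 box pos [   6.  -365.8  416.3] shift [ 35.4  71.8 356.2] turn [ -0.1  -0.  -16.9] F [-1.  -0.2  0.5] q [-0.39  0.08  1.57  0.    1.49 -0.22]
```

Call:
servo_tool([
  [62,[18,36,30],[0,0,0]],
  [62,[17.5,36,30],[0,0,0]],
  [62,[0,0,60],[0,0,-8.5]],
  [62,[0,0,60],[0,0,-8.5]],
  [62,[0,0,60],[0,0,0]],
  [62,[0,0,60],[0,0,0]],
  [62,[0,0,10],[0,0,0]],
  [62,[0,0,0],[0,0,0]],
])

```text
clock: 17.42
eef_pos: [573.6, -176.3, 108.0]
tcp_rot: [3.141, 0.0, 1.702]
contact_force: [-0.4, -0.2, 0.6]
opening: 0.728
```

```bash
python3 -c "
from cart import *
plan(w2b((572,-176,2)),yaw=17)
cartons('w5')
"
```

```text
t 17.43 box pos [  78.8 -330.2  108. ] shift [  0.5  -1.5 106. ] turn [0.  0.  0.1] F [-0.4 -0.2  0.6] q [-0.3   0.45  1.79  0.    0.9  -0.43]
w5 0.97 px [158. 453.] world [ 464. -358.] box [   0.9 -527.7] size [36. 47.] yaw rel box y 17.2
w5 0.85 px [149. 260.] world [ 461. -203.] box [ -27.9 -374.9] size [48. 68.] yaw rel box y 19.5
w5 0.65 px [361. 406.] world [ 614. -292.] box [ 137.7 -437.7] size [25. 46.] yaw rel box y -66.9
```

Call:
servo_tool([
  [62,[0.5,-1.5,35],[0,0,0]],
  [62,[0,0,35],[0,0,0]],
  [62,[0,0,24],[0,0,0]],
  [62,[0,0,12],[0,0,0]],
  [20,[0,0,0],[0,0,0]],
  [20,[0,0,0],[0,0,0]],
  [20,[0,0,0],[0,0,0]],
  [20,[0,0,0],[0,0,0]],
], force=30)

```text
clock: 18.52
eef_pos: [572.4, -176.9, 2.4]
tcp_rot: [3.14, 0.001, 1.701]
contact_force: [-1.1, 0.4, 6.0]
opening: 0.463
```

```bash
python3 -c "
from h import *
plan((0,-90,240)); print(sense()['opening'])
"
```

```text
t 18.52 box pos [  77.8 -331.     2.4] shift [ 253.    -3.1 -237.8] turn [ 0.1  0.  17.1] F [-1.1  0.4  6. ] q [-0.3   0.61  1.83  0.    0.7  -0.43]
0.4629991522952692
```

Call:
servo_tool([
  [20,[0,0,-50],[0,0,0]],
  [20,[0,0,-60],[0,0,8.5]],
  [20,[0,0,-60],[0,0,8.6]],
  [20,[30,-20,-60],[0,0,0]],
  [20,[50,-20,-8],[0,0,0]],
  [20,[50,-20,0],[0,0,0]],
  [20,[50,-18,0],[0,0,0]],
  [20,[50,0,0],[0,0,0]],
])

```text
clock: 19.52
eef_pos: [533.4, 61.2, 233.3]
tcp_rot: [3.141, -0.0, 1.402]
contact_force: [1.0, -0.4, -0.1]
opening: 0.46
```

```bash
python3 -c "
from h import *
plan((0,-28,163.5)); print(sense()['opening'])
"
```

```text
t 19.52 box pos [  -0.4 -102.7  233.3] shift [74.7  0.4 69.8] turn [ 0. -0. -0.] F [ 1.  -0.4 -0.1] q [ 0.11  0.21  1.82 -0.    1.11  0.28]
0.45974254753241456
```

Call:
servo_tool([
  [20,[0,0,30],[0,0,0]],
  [20,[0,0,25],[0,0,0]],
  [20,[0,0,0],[0,0,0]],
])

```text
clock: 19.9
eef_pos: [533.1, 59.7, 176.4]
tcp_rot: [-3.138, 0.001, 1.403]
contact_force: [0.4, -1.3, -0.3]
opening: 0.46
```

```bash
python3 -c "
from h import *
plan((0,-28,163.5)); print(sense()['opening'])
"
```

```text
t 19.9 box pos [  -0.4 -104.2  176.4] shift [76.2  0.5 12.9] turn [-0.2  0.1 -0. ] F [ 0.4 -1.3 -0.3] q [ 0.11  0.28  1.87 -0.    0.99  0.28]
0.46031263487355784
```

Call:
servo_tool([
  [20,[20,0.5,6],[0,0,0]],
  [20,[28,0,6],[0,0,0]],
  [20,[28,0,0],[0,0,0]],
  [20,[0,0,1],[0,0,0]],
  [60,[0,0,0],[0,0,0]],
  [60,[0,0,0],[0,0,0]],
  [60,[0,0,0],[0,0,0]],
])

```text
clock: 20.78
eef_pos: [547.8, 134.0, 164.8]
tcp_rot: [3.141, -0.0, 1.402]
contact_force: [-0.2, -0.2, 0.7]
opening: 0.696
```

Call:
servo_tool([
  [60,[0,0,-35],[0,0,0]],
  [60,[-25,0,-10],[0,0,0]],
  [0,[-45,0,0],[0,0,0]],
  [0,[0,0,0],[0,0,0]],
  [0,[0,0,20],[0,0,0]],
  [0,[0,0,22],[0,0,0]],
  [0,[0,0,0],[0,0,0]],
])

```text
clock: 21.65
eef_pos: [535.0, 65.6, 166.3]
tcp_rot: [-3.139, 0.001, 1.402]
contact_force: [-0.3, -0.4, 0.6]
opening: 0.001
```

```bash
python3 -c "
from h import *
plan((0,-12,165)); print(sense()['opening'])
"
```

```text
t 21.65 box pos [  0.4 -98.1 166.3] shift [86.1 -0.5  1.2] turn [-0.2  0.  -0. ] F [-0.3 -0.4  0.6] q [0.12 0.3  1.88 0.   0.97 0.29]
0.0011629244736129799
```

Call:
servo_tool([
  [0,[25,0,1],[0,0,0]],
  [0,[25,0,0],[0,0,0]],
  [0,[20,0,0],[0,0,0]],
  [0,[10,0,0],[0,0,0]],
  [0,[6,0,0],[0,0,0]],
  [0,[0,0,0],[0,0,0]],
  [0,[0,0,0],[0,0,0]],
])

```text
clock: 22.52
eef_pos: [549.8, 147.3, 167.3]
tcp_rot: [-3.141, 0.005, 1.402]
contact_force: [-5.3, -17.9, 10.8]
opening: -0.0
```

```bash
python3 -c "
from h import *
plan((0,-12,165)); cv2.imwrite('pics/s2.png',grab_frame('scene'))
"
```

```text
t 22.52 box pos [  1.4 -15.1 167.3] shift [ 3.1 -1.4  2.3] turn [-0.   0.3 -0. ] F [ -5.3 -17.9  10.8] q [ 0.26  0.34  1.81 -0.    0.99  0.43]
```

View pics/s2.png

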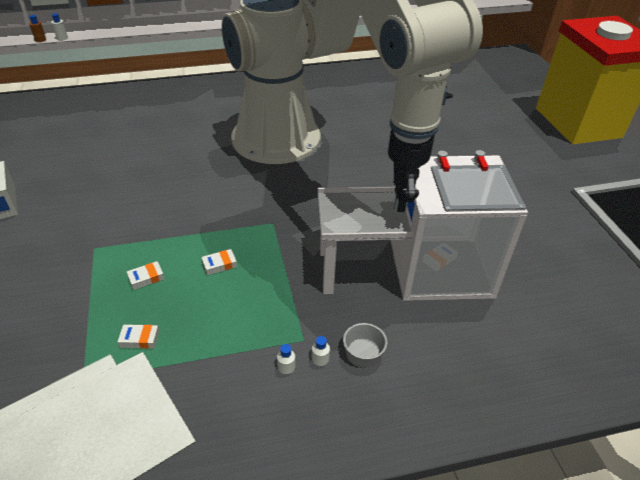

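Carton A dropped in and can be seen through the wall at (440,256). The contact was 18 N at y=-15, so I'll stop sooner from now on. The far carton has been knocked to (138,336), so I'll measure it again. Next is carton B.

Call:
servo_tool([
  [0,[-30,0,0],[0,0,0]],
  [0,[-50,0,-30],[0,0,0]],
  [62,[-50,0,-40],[0,0,0]],
  [62,[0,0,0],[0,0,0]],
])

```text
clock: 23.08
eef_pos: [530.1, 20.7, 238.8]
tcp_rot: [3.136, -0.0, 1.399]
contact_force: [-0.6, -0.0, -0.8]
opening: 0.416
```

```bash
python3 -c "
from h import *
plan(w2b((460,-204,110)))
"
```

```text
t 23.07 box pos [   3.  -143.2  238.8] shift [-233.4  -31.3  128.5] turn [ 0.3 -0.  -0.2] F [-0.6 -0.  -0.8] q [ 0.04  0.2   1.83 -0.    1.11  0.21]
```

Call:
servo_tool([
  [62,[-55,-8,0],[0,0,0]],
  [62,[-55,-8,0],[0,0,0]],
  [62,[-55,-8,0],[0,0,0]],
  [62,[-55,-8,30],[0,0,0]],
  [62,[-13,0,40],[0,0,0]],
  [62,[0,0,40],[0,0,-9.5]],
  [62,[0,0,20],[0,0,-9.5]],
  [62,[0,0,0],[0,0,0]],
])

```text
clock: 24.08
eef_pos: [457.2, -199.4, 104.0]
tcp_rot: [-3.138, -0.003, 1.733]
contact_force: [0.3, 0.3, 0.9]
opening: 0.727
```

```bash
python3 -c "
from cart import *
plan(w2b((460,-204,4)),yaw=19); cartons('w6')
"
```

```text
t 24.07 box pos [ -32.  -372.4  104. ] shift [ -5.3   2.4 100. ] turn [-0.2 -0.1 -0.1] F [0.3 0.3 0.9] q [-0.41  0.33  2.01  0.    0.81 -0.58]
w6 0.89 px [307. 410.] world [ 456. -322.] box [ -12.2 -493.5] size [21. 40.] yaw rel box y -71.1
w6 0.83 px [320. 249.] world [ 457. -203.] box [ -31.6 -376.1] size [40. 67.] yaw rel box y 19.1
w6 0.57 px [503. 453.] world [ 616. -339.] box [ 148.  -483.1] size [41. 48.] yaw rel box y -70.8
```

Call:
servo_tool([
  [62,[-3.5,0,35],[0,0,0]],
  [62,[0,0,35],[0,0,0]],
  [62,[0,0,20],[0,0,0]],
  [62,[0,0,10],[0,0,0]],
  [20,[0,0,0],[0,0,0]],
  [20,[0,0,0],[0,0,0]],
  [20,[0,0,0],[0,0,0]],
  [20,[0,0,0],[0,0,0]],
])

```text
clock: 25.18
eef_pos: [459.7, -204.2, 6.8]
tcp_rot: [3.14, 0.001, 1.734]
contact_force: [-0.1, 0.8, 6.3]
opening: 0.46
```

Call:
servo_tool([
  [20,[0,0,-50],[0,0,0]],
  [20,[0,0,-50],[0,0,9.5]],
  [20,[0,0,-50],[0,0,9.5]],
  [20,[20,0,-40],[0,0,0]],
  [20,[50,0,0],[0,0,0]],
  [20,[50,0,0],[0,0,0]],
  [20,[50,0,0],[0,0,0]],
  [20,[0,0,0],[0,0,0]],
])

```text
clock: 26.18
eef_pos: [487.7, -33.7, 196.2]
tcp_rot: [3.141, -0.001, 1.406]
contact_force: [-0.3, -0.8, -0.6]
opening: 0.46
```

```bash
python3 -c "
from h import *
plan((0,-104,200)); print(sense()['opening'])
"
```

```text
t 26.18 box pos [ -29.6 -203.9  196.2] shift [99.8 29.9 -3.7] turn [ 0.  -0.   0.2] F [-0.3 -0.8 -0.6] q [-0.07  0.18  1.95  0.    1.01  0.09]
0.45990273140417987
```

Call:
servo_tool([
  [20,[25,15,0],[0,0,0]],
  [20,[25,15,0],[0,0,0]],
  [20,[50,0,0],[0,0,0]],
  [20,[0,0,14],[0,0,0]],
  [20,[25,0,12],[0,0,0]],
  [20,[25,0,0],[0,0,0]],
  [20,[26,0,0],[0,0,0]],
  [20,[0,0,0],[0,0,0]],
])

```text
clock: 27.18
eef_pos: [546.5, 131.8, 169.5]
tcp_rot: [-3.141, 0.0, 1.403]
contact_force: [-1.1, -0.8, -0.0]
opening: 0.456
```

Call:
servo_tool([
  [20,[0,0,2],[0,0,0]],
  [20,[0,0,1],[0,0,0]],
  [60,[0,0,0],[0,0,0]],
  [60,[0,0,0],[0,0,0]],
])

```text
clock: 27.68
eef_pos: [546.6, 131.8, 167.0]
tcp_rot: [3.141, -0.0, 1.402]
contact_force: [-0.2, 0.7, 0.4]
opening: 0.702
```

Call:
servo_tool([
  [60,[0,0,-35],[0,0,0]],
  [60,[-25,0,-10],[0,0,0]],
  [0,[-45,0,0],[0,0,0]],
  [0,[0,0,0],[0,0,0]],
  [0,[0,0,20],[0,0,0]],
  [0,[0,0,22],[0,0,0]],
  [0,[0,0,0],[0,0,0]],
])

```text
clock: 28.55
eef_pos: [533.8, 63.5, 168.6]
tcp_rot: [-3.139, 0.001, 1.403]
contact_force: [-0.6, 0.2, -0.1]
opening: -0.001
```

```bash
python3 -c "
from h import *
plan((0,-16,166)); print(sense()['opening'])
"
```

```text
t 28.55 box pos [  -0.4 -100.4  168.6] shift [84.4  0.4  2.6] turn [-0.2  0.  -0. ] F [-0.6  0.2 -0.1] q [0.12 0.29 1.88 0.   0.98 0.28]
-0.0010279352337039295
```

Call:
servo_tool([
  [0,[25,0,2],[0,0,0]],
  [0,[25,0,0],[0,0,0]],
  [0,[20,0,0],[0,0,0]],
  [0,[10,0,0],[0,0,0]],
  [0,[4,0,0],[0,0,0]],
  [0,[0,0,0],[0,0,0]],
  [0,[0,0,0],[0,0,0]],
])

```text
clock: 29.42
eef_pos: [548.8, 145.4, 167.9]
tcp_rot: [-3.141, 0.0, 1.402]
contact_force: [0.4, 0.4, -0.1]
opening: 0.007
```

```bash
python3 -c "
from h import *
plan((0,-16,166)); cv2.imwrite('pics/s3.png',grab_frame('scene')); 
for t in ['carton1','flap']:
  for b in boxes_of('scene',t): print(t,round(b['conf'],2),np.round(to_world('scene',b['centre'])), np.round(w2b(to_world('scene',b['centre']))))
"
```

```text
t 29.43 box pos [  0.7 -17.1 167.9] shift [ 1.1 -0.7  1.9] turn [-0.  0. -0.] F [ 0.4  0.4 -0.1] q [ 0.26  0.33  1.82 -0.    0.99  0.43]
carton1 0.84 [ 478. -360.   20.] [  15. -527.   20.]
carton1 0.81 [ 627. -369.   20.] [ 164. -511.   20.]
flap 0.43 [624. 209. 163.] [ 64.  58. 163.]
flap 0.38 [ 744. -115.   36.] [ 237. -241.   36.]
```

Call:
servo_tool([
  [0,[-30,0,0],[0,0,0]],
  [0,[-50,0,-30],[0,0,0]],
  [62,[-50,0,-40],[0,0,0]],
  [62,[-60,0,0],[0,0,0]],
  [62,[-60,0,0],[0,0,0]],
  [62,[0,0,0],[0,0,0]],
])

```text
clock: 30.32
eef_pos: [506.4, -103.0, 237.2]
tcp_rot: [3.141, 0.001, 1.397]
contact_force: [0.8, 0.6, 0.3]
opening: 0.725
```

```bash
cat > look.py <<'E'
from cart import *
a=grab_frame("scene")[130:310,305:540]; b=grab_frame("side")[230:410,220:400]
f=lambda i:cv2.resize(i,None,fx=1.9,fy=1.9,interpolation=cv2.INTER_CUBIC)
cv2.imwrite(f"pics/{sys.argv[1]}.png",np.hstack([f(a),f(b)]))
plan(w2b((465,-355,110)),yaw=25); cartons(sys.argv[1]+"w")
E
python3 look.py k1
```

```text
t 30.43 box pos [   0.5 -266.   237. ] shift [-258.6    1.9  126.9] turn [  0.   -0.  -25.2] F [-0.4  0.2  0.4] q [-0.2   0.18  1.86  0.    1.11 -0.03]
k1w 0.77 px [328. 407.] world [ 460. -332.] box [  -6.7 -502.8] size [40. 45.] yaw rel box y -64.9
```

View pics/k1.png

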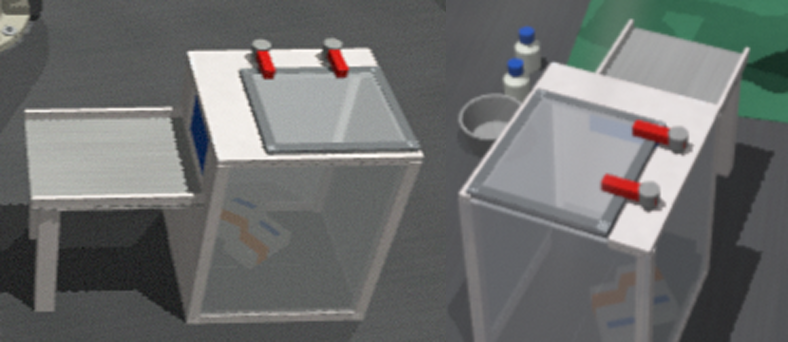

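Both cartons are in the bin, the flap is shut and the buttons are still across. Carton C next.

Call:
servo_tool([
  [62,[-60,0,0],[0,0,0]],
  [62,[-60,0,0],[0,0,0]],
  [62,[-60,0,20],[0,0,0]],
  [62,[-60,2,30],[0,0,0]],
  [62,[-18,0,40],[0,0,-8.4]],
  [62,[0,0,37],[0,0,-8.4]],
  [62,[0,0,0],[0,0,-8.4]],
  [62,[0,0,0],[0,0,0]],
])

```text
clock: 31.52
eef_pos: [467.4, -348.0, 111.7]
tcp_rot: [-3.141, -0.001, 1.843]
contact_force: [-0.0, 0.1, 0.3]
opening: 0.729
```

```bash
python3 -c "
from cart import *
plan(w2b((465,-355,4)),yaw=25); cartons('w7')
"
```

```text
t 31.52 box pos [   2.9 -517.2  111.7] shift [ -6.2  -4.1 107.7] turn [-0.  -0.1  0.2] F [-0.   0.1  0.3] q [-0.64  0.43  1.82  0.    0.89 -0.92]
w7 0.73 px [526. 320.] world [ 614. -369.] box [ 151.2 -513. ] size [52. 63.] yaw rel box y -4.6
w7 0.69 px [321. 244.] world [ 464. -357.] box [   0.7 -526.3] size [41. 68.] yaw rel box y 24.9
```

Call:
servo_tool([
  [62,[-7.4,-5.5,35],[0,0,0]],
  [62,[0,0,35],[0,0,0]],
  [62,[0,0,25],[0,0,0]],
  [62,[0,0,12],[0,0,0]],
  [20,[0,0,0],[0,0,0]],
  [20,[0,0,0],[0,0,0]],
  [20,[0,0,0],[0,0,0]],
  [20,[0,0,0],[0,0,0]],
])

```text
clock: 32.62
eef_pos: [463.7, -358.1, 5.9]
tcp_rot: [3.141, 0.001, 1.842]
contact_force: [0.8, 0.2, 3.2]
opening: 0.462
```

Call:
servo_tool([
  [20,[0,0,-50],[0,0,0]],
  [20,[0,0,-50],[0,0,8.4]],
  [20,[0,0,-50],[0,0,8.4]],
  [20,[0,0,-42],[0,0,8.4]],
  [20,[50,0,0],[0,0,0]],
  [20,[60,0,0],[0,0,0]],
  [20,[60,0,0],[0,0,0]],
  [20,[60,0,0],[0,0,0]],
])

```text
clock: 33.62
eef_pos: [501.9, -129.4, 197.7]
tcp_rot: [3.141, -0.0, 1.402]
contact_force: [0.3, -0.2, -1.0]
opening: 0.459
```

Call:
servo_tool([
  [20,[50,0,0],[0,0,0]],
  [20,[50,0,0],[0,0,0]],
  [20,[0,0,0],[0,0,0]],
])

```text
clock: 34.0
eef_pos: [518.9, -29.7, 197.6]
tcp_rot: [3.141, -0.001, 1.406]
contact_force: [0.3, 0.2, -1.3]
opening: 0.457
```

```bash
python3 -c "
from h import *
plan((0,-28,168)); print(sense()['opening'])
"
```

```text
t 34.0 box pos [   0.5 -194.7  197.6] shift [1.667e+02 1.000e-01 2.970e+01] turn [ 0.  -0.   0.2] F [ 0.3  0.2 -1.3] q [-0.06  0.23  1.89  0.    1.02  0.1 ]
0.4571710467237656
```

Call:
servo_tool([
  [20,[50,0,0],[0,0,0]],
  [20,[40,0,8],[0,0,0]],
  [20,[25,0,10],[0,0,0]],
  [20,[25,0,10],[0,0,0]],
  [20,[26,0,1.5],[0,0,0]],
  [20,[0,0,1.5],[0,0,0]],
  [60,[0,0,0],[0,0,0]],
  [60,[0,0,0],[0,0,0]],
])

```text
clock: 35.0
eef_pos: [546.4, 130.1, 166.5]
tcp_rot: [3.141, 0.0, 1.401]
contact_force: [-0.3, 1.1, -0.8]
opening: 0.704
```

Call:
servo_tool([
  [60,[0,0,0],[0,0,0]],
  [60,[0,0,-35],[0,0,0]],
  [60,[-25,0,-10],[0,0,0]],
  [0,[-45,0,0],[0,0,0]],
  [0,[0,0,0],[0,0,0]],
  [0,[0,0,20],[0,0,0]],
  [0,[0,0,22],[0,0,0]],
  [0,[0,0,0],[0,0,0]],
])

```text
clock: 36.0
eef_pos: [533.7, 62.3, 168.0]
tcp_rot: [-3.139, 0.001, 1.402]
contact_force: [0.3, 0.2, 0.3]
opening: -0.002
```

```bash
python3 -c "
from h import *
plan((0,-16,166)); print(sense()['opening'])
"
```

```text
t 36.0 box pos [  -0.4 -101.6  168. ] shift [85.6  0.3  2. ] turn [-0.2  0.  -0. ] F [0.3 0.2 0.3] q [0.11 0.29 1.88 0.   0.97 0.28]
-0.0020838139180647005
```

Call:
servo_tool([
  [0,[25,0,2],[0,0,0]],
  [0,[25,0,0],[0,0,0]],
  [0,[20,0,0],[0,0,0]],
  [0,[10,0,0],[0,0,0]],
  [0,[5,0,0],[0,0,0]],
  [0,[0,0,0],[0,0,0]],
  [0,[0,0,0],[0,0,0]],
])

```text
clock: 36.88
eef_pos: [548.8, 145.5, 167.3]
tcp_rot: [-3.141, 0.0, 1.402]
contact_force: [0.2, -1.4, -0.0]
opening: 0.0
```

Call:
servo_tool([
  [0,[-30,0,0],[0,0,0]],
  [0,[-50,0,-30],[0,0,0]],
  [62,[-50,0,-40],[0,0,0]],
  [62,[-60,20,0],[0,0,0]],
  [62,[-60,30,0],[0,0,0]],
  [62,[0,0,0],[0,0,0]],
])

```text
clock: 37.62
eef_pos: [555.6, -106.9, 236.5]
tcp_rot: [3.14, 0.001, 1.398]
contact_force: [-0.1, -0.0, -0.1]
opening: 0.725
```

```bash
sed -i 's/^plan(w2b.*/plan(w2b((616,-369,110)),yaw=-5); cartons(sys.argv[1]+"w")/' look.py; python3 look.py k2
```

```text
t 37.73 box pos [  48.  -261.5  236.1] shift [-251.3  105.7  125.9] turn [-0.  -0.   4.8] F [ 0.1  0.2 -0.3] q [-0.19  0.25  1.76  0.    1.13 -0.02]
k2w 0.66 px [414. 409.] world [ 607. -348.] box [ 140.3 -493.5] size [18. 52.] yaw rel box y -9.0
k2w 0.15 px [226.  72.] world [490.  48.] box [ -41.1 -123.1] size [ 78. 239.] yaw rel box y 89.8
```

View pics/k2.png

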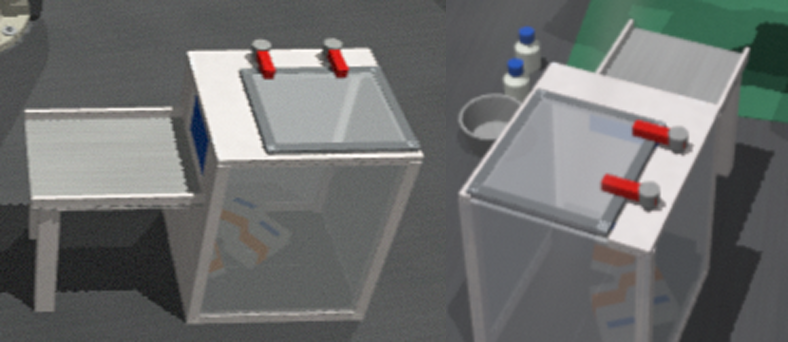

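Three are in the bin. For the last carton I'll hover short of it first, so I can measure it again.

Call:
servo_tool([
  [62,[-55,26,0],[0,0,0]],
  [62,[-55,26,0],[0,0,0]],
  [62,[-55,26,20],[0,0,0]],
  [62,[-55,27,30],[0,0,0]],
  [62,[-15,0,40],[0,0,2.4]],
  [62,[0,0,32],[0,0,2.4]],
  [62,[0,0,0],[0,0,0]],
])

```text
clock: 38.7
eef_pos: [615.9, -343.3, 114.4]
tcp_rot: [-3.136, -0.002, 1.32]
contact_force: [0.7, 0.6, -0.1]
opening: 0.726
```

```bash
python3 -c "
from cart import *
plan(w2b((616,-369,4)),yaw=-5); cartons('w8')
"
```

```text
t 38.7 box pos [ 148.5 -487.7  114.4] shift [-25.1   7.1 110.3] turn [-0.3 -0.1  0.3] F [ 0.7  0.6 -0.1] q [-0.51  0.59  1.53  0.    1.03 -0.26]
w8 0.7 px [353. 269.] world [ 621. -369.] box [ 157.8 -512.7] size [41. 69.] yaw rel box y -5.1
```

Call:
servo_tool([
  [62,[-23.5,12,20],[0,0,0]],
  [62,[0,0,35],[0,0,0]],
  [62,[0,0,30],[0,0,0]],
  [62,[0,0,14],[0,0,0]],
  [62,[0,0,8],[0,0,0]],
  [20,[0,0,0],[0,0,0]],
  [20,[0,0,0],[0,0,0]],
  [20,[0,0,0],[0,0,0]],
])

```text
clock: 39.8
eef_pos: [624.0, -371.7, 11.7]
tcp_rot: [3.14, 0.0, 1.319]
contact_force: [-0.0, 0.4, 5.4]
opening: 0.45
```

Call:
servo_tool([
  [20,[0,0,0],[0,0,0]],
  [20,[0,0,-50],[0,0,0]],
  [20,[0,0,-50],[0,0,-2.5]],
  [20,[0,0,-50],[0,0,-2.5]],
  [20,[0,0,-42],[0,0,0]],
  [20,[50,-25,0],[0,0,0]],
  [20,[50,-25,0],[0,0,0]],
  [20,[0,0,0],[0,0,0]],
])

```text
clock: 40.8
eef_pos: [588.8, -261.1, 202.6]
tcp_rot: [-3.14, -0.001, 1.408]
contact_force: [-0.1, -1.2, 0.1]
opening: 0.457
```

```bash
python3 -c "
from h import *
plan((0,-28,168)); print(sense()['opening'])
"
```

```text
t 40.8 box pos [ 108.1 -411.3  202.6] shift [ 383.8 -105.9   35.1] turn [-0.1 -0.1  0.3] F [-0.1 -1.2  0.1] q [-0.42  0.41  1.62  0.    1.12 -0.26]
0.4574725908436557
```

Call:
servo_tool([
  [20,[55,-27,0],[0,0,0]],
  [20,[55,-27,0],[0,0,0]],
  [20,[55,-26,0],[0,0,0]],
  [20,[50,-26,0],[0,0,0]],
  [20,[50,0,0],[0,0,0]],
  [20,[40,0,10],[0,0,0]],
  [20,[0,0,15],[0,0,0]],
  [20,[0,0,0],[0,0,0]],
])

```text
clock: 41.8
eef_pos: [535.0, 53.2, 176.1]
tcp_rot: [-3.139, 0.001, 1.406]
contact_force: [-0.3, -0.4, -0.8]
opening: 0.456
```

```bash
python3 -c "
from h import *
plan((0,-28,173)); print(sense()['opening'])
"
```

```text
t 41.8 box pos [   2.5 -110.4  176.1] shift [82.4 -2.2  3.1] turn [-0.1  0.1  0.2] F [-0.3 -0.4 -0.8] q [ 0.1   0.28  1.87 -0.    0.99  0.26]
0.4562946670543202
```

Call:
servo_tool([
  [20,[28,-2,0],[0,0,0]],
  [20,[28,0,2],[0,0,0]],
  [20,[26,0,0],[0,0,0]],
  [20,[0,0,2],[0,0,0]],
  [60,[0,0,0],[0,0,0]],
  [60,[0,0,0],[0,0,0]],
  [60,[0,0,0],[0,0,0]],
  [60,[0,0,-35],[0,0,0]],
])

```text
clock: 42.8
eef_pos: [545.5, 134.1, 206.5]
tcp_rot: [-3.137, 0.002, 1.405]
contact_force: [0.3, 0.0, 0.3]
opening: 0.705
```

Call:
servo_tool([
  [60,[-25,0,-5],[0,0,0]],
  [0,[-45,0,0],[0,0,0]],
  [0,[0,0,0],[0,0,0]],
  [0,[0,0,22],[0,0,0]],
  [0,[0,0,22],[0,0,0]],
  [0,[0,0,0],[0,0,0]],
])

```text
clock: 43.55
eef_pos: [534.7, 66.2, 168.1]
tcp_rot: [-3.139, 0.001, 1.406]
contact_force: [-0.3, -0.1, 0.3]
opening: -0.002
```

```bash
python3 -c "
from h import *
plan((0,-16,166)); print(sense()['opening'])
"
```

```text
t 43.55 box pos [  0.  -97.6 168.1] shift [81.6  0.2  2. ] turn [-0.2  0.   0.2] F [-0.3 -0.1  0.3] q [0.12 0.29 1.88 0.   0.97 0.28]
-0.0017686474081882967
```

Call:
servo_tool([
  [0,[25,0,2],[0,0,0]],
  [0,[25,0,0],[0,0,0]],
  [0,[16,0,0],[0,0,0]],
  [0,[10,0,0],[0,0,0]],
  [0,[5,0,0],[0,0,0]],
  [0,[0,0,0],[0,0,0]],
  [0,[0,0,0],[0,0,0]],
])

```text
clock: 44.42
eef_pos: [548.9, 145.4, 167.3]
tcp_rot: [-3.141, 0.0, 1.406]
contact_force: [-0.3, -0.5, 0.2]
opening: -0.002
```

Call:
servo_tool([
  [0,[-30,0,0],[0,0,0]],
  [0,[-50,0,-30],[0,0,0]],
  [0,[-50,0,-40],[0,0,0]],
  [0,[-60,0,0],[0,0,0]],
  [0,[-60,0,0],[0,0,0]],
  [0,[0,0,0],[0,0,0]],
  [0,[0,0,0],[0,0,0]],
])

```text
clock: 45.3
eef_pos: [508.0, -99.8, 236.3]
tcp_rot: [-3.141, -0.0, 1.404]
contact_force: [0.2, -0.0, -0.6]
opening: 0.001
```

```bash
python3 look.py k3
```

```text
t 45.4 box pos [   1.5 -264.6  236.3] shift [-249.1  150.4  126.2] turn [-0.  -0.   5.2] F [0.2 0.7 0.8] q [-0.19  0.18  1.85  0.    1.11 -0.03]
```

View pics/k3.png

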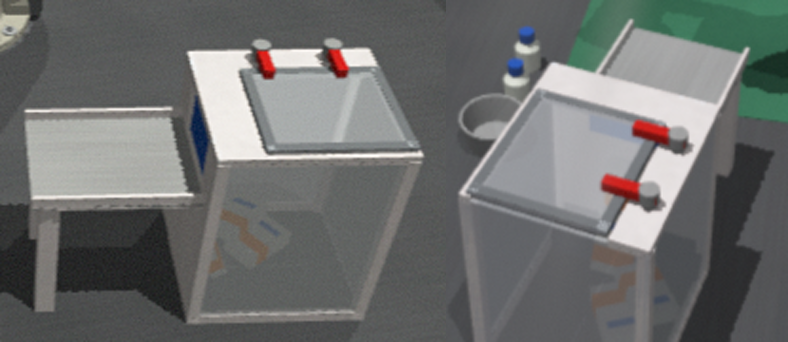

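```bash
python3 -c "
from h import *
im=grab_frame('scene'); 
for b in boxes_of('scene','carton1'): print(round(b['conf'],2),np.round(w2b(to_world('scene',b['centre']))))
for t in ['dropper1','cup']:
  for b in boxes_of('scene',t)[:2]: print(t,round(b['conf'],2),np.round(to_world('scene',b['centre'])))
f=lambda i:cv2.resize(i,(780,293),interpolation=cv2.INTER_CUBIC)
cv2.imwrite('pics/f.png',np.vstack([f(im[180:380,80:612]),cv2.resize(im[190:300,395:540],(386,293),interpolation=cv2.INTER_CUBIC).__array__() if 0 else np.hstack([cv2.resize(im[185:300,395:530],(390,293),interpolation=cv2.INTER_CUBIC),cv2.resize(grab_frame('side')[300:450,290:400],(390,293),interpolation=cv2.INTER_CUBIC)])]))
"
```

```text
0.48 [ 225. -174.   34.]
0.36 [ -7.   5. 183.]
dropper1 0.88 [743. -50.  37.]
dropper1 0.67 [ 745. -117.   36.]
cup 0.73 [728.  35.  21.]
```

View pics/f.png

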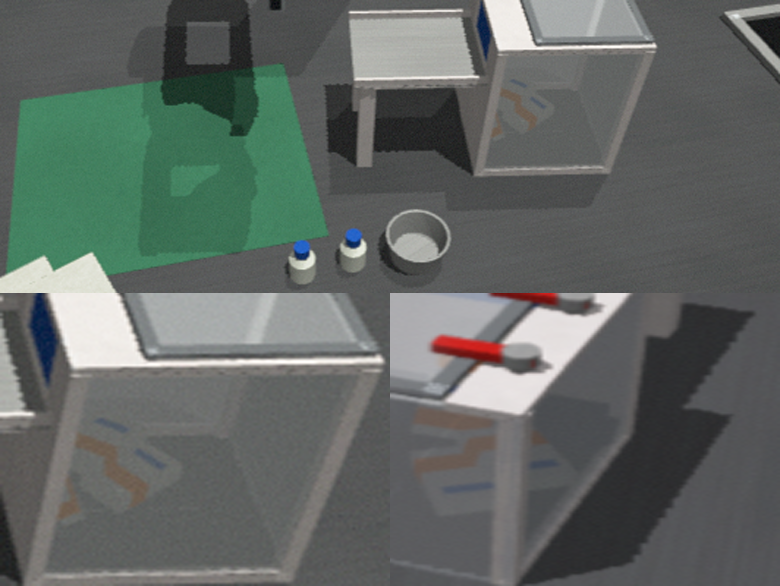

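The mat and deck are empty, the cartons lie low in the bin, the flap is shut, and the bystanders have not moved. Handing in.

```bash
python3 -c "
from rig import *
print(sign_off())"
```

```text
the job is handed in; nothing more can be done
None
```

I handed the job in at about 45 s on the robot's clock; no verdict was reported. I swung button 1 back clear of the lid, closed the lid, and turned both buttons to their stops. I then lifted the four cartons onto the deck one at a time and pushed each through the flap, including the one that got knocked aside mid-run.

**Last checks:**
- **Box:** in the pictures the lid is shut, both red buttons lie across it, and the flap looks shut. I have no joint readings for these.
- **Cartons:** the mat and deck are empty, and the cartons lie low in the bin. They overlap behind the clear wall, so I could not count all four separately.
- **Bystanders:** the dropper bottles and cup measured within about 3 mm of where they started. The arm ended clear of everything.

**Off or in disagreement:**
- On the first push the gripper met the box, with about 21 N in total at y = -15. I stopped the later pushes about 2 mm shorter, with no contact.
- The detector's final "carton" reports, both with low confidence, were a dropper bottle and the flap, not cartons.

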